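# Lock the shaft of the bench drive

## Robot

A 6-joint arm with a two-finger parallel gripper is mounted at the origin on a cart in front of the work surface, level with it; the furniture and walls round the work are solid. World frame = base frame: x ahead of the robot, y to its left, z up, the work surface at z = 0. Lengths are in mm, angles in rad, forces in N, time in s.
With the tool pointing down it reaches from about 350 to 775 mm from the base axis. Payload 5.5 kg.
Tool frame: the origin (TCP) lies at the very end of the fingers, on their centre line; the grasp point (between the pads) lies 19 mm behind it; x points along the fingers, y is the direction in which the jaws open and shut, and the axes are right-handed (so a half turn about x gives the same grasp; the last joint's range is limited). The gripper opens to 85 mm and grips with 20 to 120 N. Pads are 22 mm wide; open, the fingers measure 114 mm over their backs; the gripper's body (76 mm by 85 mm) begins 54 mm behind the grasp point. The pads swing forward as they close: fully open they stand 13 mm farther back than shut.
Start: joints at [1.096, 0.313, 0.046, 1.304, 0, 1.431], TCP at [188.96, 543.108, 231.323] pointing down, gripper open.
Joint ranges: [-2.76, 2.76], [-0.86, 1.69], [-1.03, 1.26], [-2.2, 2.34], [-1.47, 1.5], [-3.14, 3.14]. Speed limits (rad/s): [2.57, 2.57, 3.14, 3.14, 3.14, 3.14].

## Interface

Orientations are given as a rotation vector (axis times angle).
In Python, from plant import arm, imaging, workorder gives the robot as it stands.
- The arm moves only by the tool carry_out, never from a script. Its argument "rows" is a list that holds one entry, the list of rows, each a list of 7 numbers: the shift along the tool's x, y, z scaled (see below), then the turn, a rotation vector about the tool's x, y, z scaled (see below), then the closure, from 0 (fully open) to 1 (shut). A call has 1 to 12 rows; each row is the pose to reach, as a shift and turn from the pose commanded when the call began, along the tool's axes at that moment, turning the shorter way round; what a row does not reach only later rows make up. The controller multiplies each number of a shift by 800 mm and each number of a turn by 2 pi rad. A row lasts 1/12 s, in which the tool goes at most 41.7 mm and 7.16 degrees, less where a joint would pass 70% of its speed; a pose out of reach is approached as far as the arm can. A call with a number of a shift or a turn outside -1 to 1 is refused whole. A call with a gripper value outside its range is refused whole. The fingers move at their own pace and stop on an object; "force" is the grip in N (left out, the last holds). Time passes only in rows, so rows that repeat a pose let the fingers close. It gives the time, the measured TCP pose, the force and the opening at its end, in the units of the state.
- arm.state(): the state, without advancing time (a new reading comes with each control period).
- imaging.capture(name): name is "side" or "top"; returns a dict with "img" (420x560x3 uint8, red, green, blue), "mtx" (3x3 intrinsics, pixels), "T" (4x4, takes a point from camera to world coordinates). Camera axes: x right, y down, z forward; pixel columns grow to the right and rows downward; lengths in mm; the calibration is good to about 2 mm. A picture is of the moment at which its call begins. There is no depth.
- workorder.finish_job(): hands the job in, once; it reports no verdict.
The state is a dict: "clock": time; "qpos": joint angles; "qvel": joint speeds; "joint_torque": joint torques, N m; "ee_pos": TCP position; "orientation": TCP orientation; "force": force on the tool from outside, world axes, zero at the start; "torque": the same for the moment, N m; "gripper_width": opening from 0.0 (shut) to 1.0 (fully open).
Only numpy, scipy, OpenCV 4.12 (cv2) and the standard library are available. Lean on these libraries where they do the work, as an engineer would, in place of code of your own. Each camera call takes 0.05 s, during which the arm holds its last target.

## Task

Lock the shaft of the bench drive: push the upright pin on its slotted steel disc round, either way, until the slot lines up with the locking bar, and only then push the bar by its upright tab through the slot, fully home, until the tab stops against the guide block. Just push with the fingertips: the bar must stay down in its channel, never lifted or tipped up, and everything else on the bench must stay where it is.

Things in the scene. Friction and masses are not known exactly. Their poses are not given: they have to be found in the camera images.
- shaft_lock: Fixed bench drive with shaft lock: low grey housing, top 18 mm over the bench, short motor barrel on its -y side (x -3 to 31 mm, out to y = -116, up to z = 36). Origin on the bench under the disc's axis; z up; x = the way the bar is pushed home. Heights given elsewhere are over the bench. Only the disc's pin and the bar's tab rise above 42 mm.
- guide (a point): On the bar's centre line, at the rear face of the guide block, the face the tab stops against (x = -88 mm in shaft_lock, z = 30 mm); axes as shaft_lock. The block runs to x = -53, is 44 mm wide and 42 mm high, with an open-topped channel 15 mm wide, floor at z = 24 mm. Behind it the channel goes on to x = -254 between low walls (top z = 30 mm).
- catch (a point): Mouth of the catch block beyond the disc, on the bar's centre line (x = 52 mm in shaft_lock, z = 30 mm). The block runs to x = 80, is 44 mm wide and 42 mm high, with an open-topped gap 17 mm wide for the bar's nose.
- disc (a joint): Angle (rad) of the disc about the upright shaft; grows anticlockwise from above; stops at -0.4 and 3.54. At 0 and at pi the slot lies along x of shaft_lock, in line with the bar (either will do): at 0 the pin is on the +y side, at pi on the -y side. Turns stiffly (0.08 N m, 2.5 N at the pin), stays where left. The bar enters freely within 0.055 rad; its nose centres the disc from up to 0.1 rad.
- disc_slot (a point): Centre of the steel disc's top face (z = 38 mm); x axis along the slot, y axis towards the pin, z up; turns with the disc. Disc radius 45 mm; the slot is straight, open at the top, 17 mm wide, right across the disc, its floor at z = 22 mm.
- disc_pin (a point): Top end of the upright round pin fixed on the disc: diameter 12 mm, 32 mm from the disc's axis, at 90 degrees to the slot; it stands from the disc's top (z = 38 mm) to z = 84 mm, where this point lies.
- lock_bar: Loose steel bar 12 x 12 mm, 172 mm long, about 0.25 kg, in the channel along x of shaft_lock; friction holds it. Origin on its underside below the tab; x to the nose (x = 164 mm). Tab at its tail: 12 mm thick, 36 mm wide, top at z = 80 mm. At the start the nose is in the guide block, clear of the disc, origin at x = -238 to -220 mm in shaft_lock; fully home at x = -94, nose in the catch.
- bar_nose (a point): Middle of the bar's front end face (nose), z = 30 mm; the last 11 mm taper to 6 mm wide. Fully home it is at x = 70 mm in shaft_lock.
- bar_tab (a point): Middle of the tab's rear face (the face to push on, looking to -x of the bar), 40 mm above the bar's underside; z = 64 mm. The tab spans z = 33 to 80 mm. Fully home this face is at x = -100 mm in shaft_lock.
- brass_weight: Loose bystander; must stay where it is. Brass weight 21 mm across, 32 mm high, beside the channel on its +y side. Origin at its underside.
- test_block: Loose bystander; must stay where it is. Small flat case 26 x 44 x 14 mm, beside the channel on its -y side. Origin at its underside.
- gel_flask: Loose bystander; must stay where it is. Conical flask of pink solution, 51 mm wide, 76 mm high, past the catch block. Origin at its underside.
- beaker: Loose bystander; must stay where it is. Low beaker with yellow contents, 65 x 75 mm, 89 mm high, on the -y side of the drive. Origin at its underside.
- screwdriver: Loose bystander; must stay where it is. Small screwdriver, 103 mm long, 15 mm high, lying on the +y side of the drive. Origin at its underside.
- tape_roll: Loose bystander; must stay where it is. Roll of paper tape lying flat, 104 mm wide, 24 mm high, at the front left. Origin at its underside.
- cotton_jar: Loose bystander; must stay where it is. Glass jar of cotton wool, 71 mm wide, 107 mm high, at the front right. Origin at its underside.
Mind the look-alikes: they are no part of the job. What is shaped like the lock_bar but green or yellow is not meant.

How it is judged:
By the outcome, as a careful person would: the job done as asked, in the order asked, and still so for the second after the job is handed in, with the robot touching nothing.
It also fails if it takes over 58 s, if anything falls off the work surface, if the arm or the gripper's body presses on something with over 40 N, if the wrist force passes 120 N, or if a joint passes its speed limit or range.

## Working session

There is one attempt and no reset: what is moved stays moved. The work goes in short steps, Python scripts to look and compute and a tool call to move; the robot and the scene stay as the last step left them, time stands still between calls to the robot, and variables do not carry over. Pictures are saved under pics/ and viewed, and the job is handed in when it is done.

Besides the shell and the picture viewer there is one more tool, called after "Request:" as name(argument=value, ...) on one line, values as JSON. carry_out: Moves the arm, as the interface text tells. Its arguments: {"type":"object","properties":{"rows":{"type":"array"},"force":{"type":"number"}},"required":["rows"]}

```bash
mkdir -p pics; ls
python3 - <<'E'
from plant import arm, imaging, workorder
import cv2, numpy as np
print(arm.state())
for n in("side","top"):
    c=imaging.capture(n); cv2.imwrite(f"pics/{n}0.png",c["img"][:,:,::-1]); print(n,c["mtx"].tolist(),np.round(c["T"],4).tolist())
    np.savez(f"{n}0.npz",**c)
E
```

```text
pics
{'clock': 0.0, 'qpos': array([ 1.09641290e+00,  3.14025743e-01,  4.49683426e-02,  1.30360010e+00,
       -1.66577227e-06,  1.43121124e+00]), 'qvel': array([-8.79256738e-04, -7.04551945e-04, -5.34773386e-04,  1.37410377e-03,
       -5.54685940e-04, -1.55455605e-05]), 'joint_torque': array([-2.13998130e-03, -4.80625141e+01,  2.98534155e+01,  1.92982651e-02,
        8.57048661e-06, -1.22546572e-05]), 'ee_pos': array([188.69600945, 542.60960721, 230.39010874]), 'orientation': array([ 0.2613488 ,  1.55534356, -0.26414735]), 'force': array([ 0.01641156, -1.04435917, -0.17212221]), 'torque': array([ 0.03107638, -0.01471419,  0.0043842 ]), 'gripper_width': 0.9985660554812549}
side [[504.9172007313818, 0.0, 284.0863717068303], [0.0, 504.9172007313818, 205.76965828980548], [0.0, 0.0, 1.0]] [[0.9997, 0.0019, 0.0254, 464.1988], [-0.0219, -0.4479, 0.8938, -1115.9356], [0.0131, -0.8941, -0.4477, 608.6242], [0.0, 0.0, 0.0, 1.0]]
top [[540.094049558171, 0.0, 285.8389271327657], [0.0, 540.094049558171, 204.58045314702494], [0.0, 0.0, 1.0]] [[0.0078, -0.9961, 0.0882, 355.486], [-1.0, -0.0077, 0.0021, -28.9439], [-0.0014, -0.0882, -0.9961, 1620.4768], [0.0, 0.0, 0.0, 1.0]]
```

View pics/side0.png

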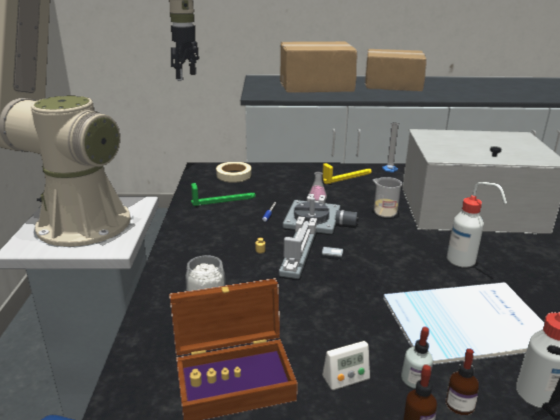

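View pics/top0.png

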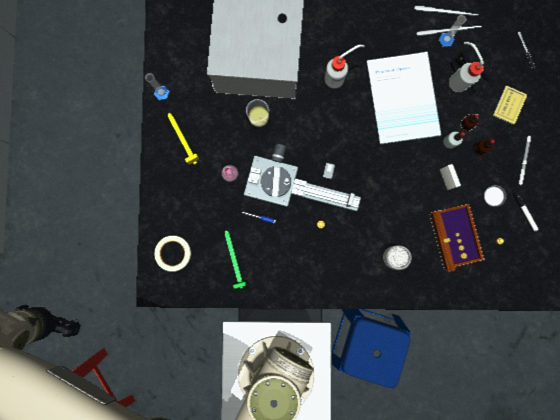

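The drive is at about (270,182) in top and (312,218) in side. The green bar (235,260) and yellow bar (183,138) in the top view are look-alikes. The steel bar lies in the channel at about (320,193). I'll crop in closer.

```bash
cat > h.py <<'E'
import numpy as np, cv2
def load(n,k=0): return dict(np.load(f"{n}{k}.npz"))
def ray(c,u,v,z):
    d=c["T"][:3,:3]@np.linalg.inv(c["mtx"])@np.array([u,v,1.]); o=c["T"][:3,3]
    return o+d*(z-o[2])/d[2]
def proj(c,p):
    p=np.asarray(p,float); q=c["T"][:3,:3].T@(p-c["T"][:3,3]); q=c["mtx"]@q; return q[:2]/q[2]
def crop(c,x0,y0,x1,y1,s,fn):
    im=c["img"][y0:y1,x0:x1,::-1]; cv2.imwrite(fn,cv2.resize(im,None,fx=s,fy=s,interpolation=cv2.INTER_CUBIC))
E
python3 - <<'E'
from h import *
crop(load("top"),225,130,375,230,5,"pics/tc0.png")
crop(load("side"),255,160,365,285,5,"pics/sc0.png")
E
```

```text
(no output)
```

View pics/tc0.png

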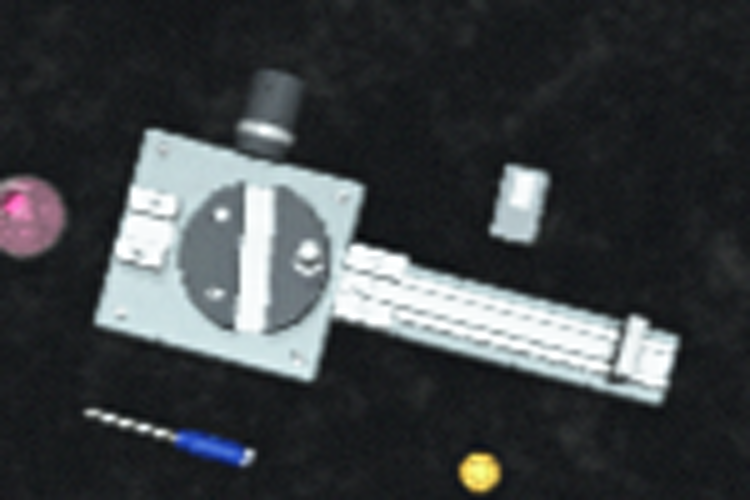

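View pics/sc0.png

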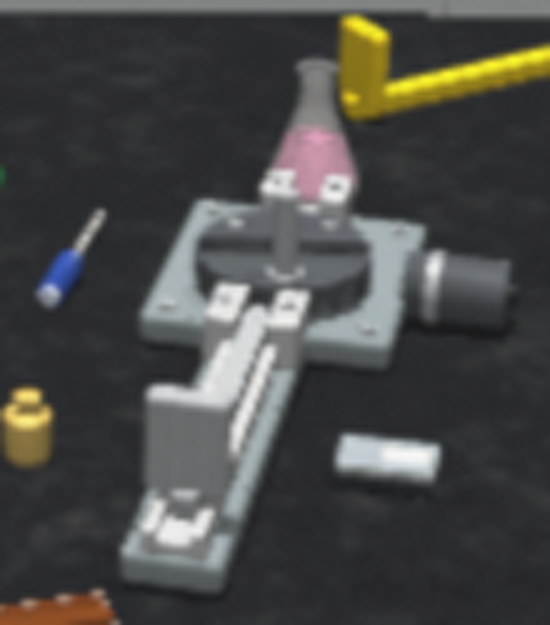

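```bash
cat >> h.py <<'E'
def L2W(p,q):  # p=(x,y,yaw) lock pose, q lock pts
    q=np.atleast_2d(np.asarray(q,float)); c,s=np.cos(p[2]),np.sin(p[2])
    return np.c_[p[0]+c*q[:,0]-s*q[:,1],p[1]+s*q[:,0]+c*q[:,1],q[:,2]]
E
python3 - <<'E'
from h import *
from scipy.optimize import least_squares
t=load("top"); s=load("side")
A=[]
def a(c,o,sc,uv,q): A.append((c,np.array([(uv[0]+.5)/sc-.5+o[0],(uv[1]+.5)/sc-.5+o[1]]),q))
ot=(225,130); os=(255,160)
a(t,ot,5,(255,258),(0,0,38))
a(t,ot,5,(135,188),(80,-22,42)); a(t,ot,5,(117,258),(80,22,42)); a(t,ot,5,(178,195),(52,-22,42)); a(t,ot,5,(160,268),(52,22,42))
a(t,ot,5,(350,243),(-53,-22,42)); a(t,ot,5,(408,258),(-88,-22,42)); a(t,ot,5,(390,325),(-88,22,42))
a(s,os,5,(285,238),(0,0,38))
a(s,os,5,(310,295),(-53,-22,42)); 
a(s,os,5,(207,315),(-88,22,42));
for idx,nm in ((range(8),"top"),(range(8,len(A)),"side"),(range(len(A)),"both")):
    f=lambda p:np.concatenate([proj(A[i][0],L2W(p,A[i][2])[0])-A[i][1] for i in idx])
    r=least_squares(f,[370,0,1.3],loss="soft_l1"); print(nm,r.x,np.round(r.fun,1))
p=r.x
np.save("p.npy",p)
# tab
u=lambda x,y:((x+.5)/5-.5+225,(y+.5)/5-.5+130)
def w2l(w):
    d=w[:2]-p[:2];c,s_=np.cos(p[2]),np.sin(p[2]);return np.array([c*d[0]+s_*d[1],-s_*d[0]+c*d[1]])
for n,x,y,z in(("slot a",258,185,38),("slot b",252,330,38),("pintop",308,250,84),("pinbase",312,268,38),("tabtop a",637,317,80),("tabtop b",626,375,80),("end a",680,338,18),("weight",480,470,30),("case",520,203,14),("corner",150,130,18),("c2",365,187,18),("c3",312,380,18)):
    w=ray(t,*u(x,y),z); print(n,np.round(w),np.round(w2l(w)))
E
```

```text
top [565.77917948   5.13159047   1.325528  ] [ 0.  -0.3 -0.3 -0.4 -0.6 -0.1  0.2  0.5  0.   0.3  0.3 -0.2  0.2 -0.3
  0.1  0.7]
side [564.8776631    7.92406356   1.32588032] [-0.1  1.4  0.2 -0.8 -0.1 -0.2]
both [565.42473498   5.37377974   1.32165415] [-0.1 -0.2 -0.4 -0.4 -0.7 -0.1  0.2  0.6 -0.1  0.3  0.2 -0.   0.1 -0.
 -0.   0.9  0.2  1.9  0.4 -0.3  0.   0.3]
slot a [608.   4.  38.] [  9. -42.]
slot b [522.   7.  38.] [-10.  42.]
pintop [564. -26.  84.] [-31.  -6.]
pinbase [559. -29.  38.] [-34.  -2.]
tabtop a [ 527. -215.   80.] [-223.  -17.]
tabtop b [ 493. -209.   80.] [-225.   17.]
end a [ 521. -248.   18.] [-257.  -20.]
weight [ 441. -128.   30.] [-160.   88.]
case [ 602. -153.   14.] [-144.  -75.]
corner [644.  69.  18.] [ 82. -61.]
c2 [611. -60.  18.] [-52. -60.]
c3 [494. -29.  18.] [-51.  60.]
```

```bash
cat >> h.py <<'E'
from scipy.spatial.transform import Rotation as Ro
import json
# commanded pose tracking
def cmd():
    d=json.load(open("cmd.json")); return np.array(d["p"]),Ro.from_rotvec(d["r"])
def setcmd(p,R): json.dump(dict(p=list(map(float,p)),r=list(map(float,R.as_rotvec()))),open("cmd.json","w"))
def down(ang):  # tool x down, tool z at world heading ang
    x=np.array([0,0,-1.]); z=np.array([np.cos(ang),np.sin(ang),0]); y=np.cross(z,x); return Ro.from_matrix(np.c_[x,y,z])
def row(p,R):
    p0,R0=cmd(); s=R0.inv().apply(np.asarray(p)-p0)/800; r=(R0.inv()*R).as_rotvec()/(2*np.pi)
    return np.round(np.r_[s,r],4).tolist()
def apply_row(r):
    p0,R0=cmd(); setcmd(p0+R0.apply(np.array(r[:3])*800), R0*Ro.from_rotvec(np.array(r[3:6])*2*np.pi))
E
python3 - <<'E'
from h import *
from plant import arm
s=arm.state(); R=Ro.from_rotvec(s["orientation"])
print(np.round(R.as_matrix(),3)); z=R.as_matrix()[:,2]; print("z heading",np.degrees(np.arctan2(z[1],z[0])))
print(s["clock"])
setcmd([188.96,543.108,231.323],down(np.arctan2(z[1],z[0])))
p=np.load("p.npy")
p=np.array([565.6,5.4,1.3235]); np.save("p.npy",p)
t=1.78
pin=np.array([-32*np.sin(t),32*np.cos(t)]); end=np.array([0,-32.]); ch=(end-pin)/np.linalg.norm(end-pin)
hd=np.arctan2(ch[1],ch[0])+p[2]; print("pin",pin,"chord",ch,np.degrees(hd))
st=pin-ch*32; w=L2W(p,[*st,130])[0]; print(st,w)
for h in (hd,hd+np.pi): print(np.degrees(h),row(w,down(h)))
print(row([400,300,231],cmd()[1]))
E
```

```text
[[-0.001  0.329  0.944]
 [-0.001  0.944 -0.329]
 [-1.    -0.002 -0.   ]]
z heading -19.180808644608607
0.1
pin [-31.30229142  -6.64579205] chord [ 0.77707175 -0.62941203] 36.82420795220771
[-56.16858734  13.4953928 ] [538.76602724 -45.75636555 130.        ]
36.82420795220771 [0.1267, -0.5516, 0.6548, -0.1556, 0.0, 0.0]
216.8242079522077 [0.1267, -0.5516, 0.6548, 0.3444, 0.0, 0.0]
[0.0004, -0.2003, 0.349, 0.0, 0.0, 0.0]
```

Request:
carry_out(rows=[[[0.0,-0.5516,0.6548,-0.1556,0,0,1],[0.0,-0.5516,0.6548,-0.1556,0,0,1],[0.0,-0.5516,0.6548,-0.1556,0,0,1],[0.0,-0.5516,0.6548,-0.1556,0,0,1],[0.0,-0.5516,0.6548,-0.1556,0,0,1],[0.0,-0.5516,0.6548,-0.1556,0,0,1],[0.0,-0.5516,0.6548,-0.1556,0,0,1],[0.0,-0.5516,0.6548,-0.1556,0,0,1],[0.0,-0.5516,0.6548,-0.1556,0,0,1],[0.0,-0.5516,0.6548,-0.1556,0,0,1],[0.0,-0.5516,0.6548,-0.1556,0,0,1],[0.0,-0.5516,0.6548,-0.1556,0,0,1]]], force=30)

```text
clock: 1.1
ee_pos: [426.8, 142.7, 231.3]
orientation: [-0.503, 1.512, 0.504]
force: [1.0, -0.0, -0.7]
gripper_width: 0.0
```

Run:
```python
from h import *
from plant import arm
s=arm.state(); print(s["ee_pos"],s["qpos"])
p=np.load("p.npy"); hd=np.radians(36.82)
d=np.array([349.8,-588.9]);d/=np.linalg.norm(d)
setcmd([188.96+500*d[0],543.1+500*d[1],231.3],down(hd))
w=L2W(p,[-56,13.5,130])[0]; print(w,row(w,down(hd)))
```

```text
[426.76083474 142.73818559 231.25940499] [ 1.43917176e-01  7.16360028e-02 -2.54209783e-01  1.24504439e+00
  1.86913532e-04 -4.99151413e-01]
[538.80282759 -45.59177925 130.        ] [0.1266, -0.2297, -0.0244, -0.0, 0.0, 0.0]
```

Request:
carry_out(rows=[[[0.0,-0.23,-0.0244,0,0,0,1],[0.0,-0.23,-0.0244,0,0,0,1],[0.0,-0.23,-0.0244,0,0,0,1],[0.1266,-0.23,-0.0244,0,0,0,1],[0.1266,-0.23,-0.0244,0,0,0,1],[0.1266,-0.23,-0.0244,0,0,0,1],[0.1266,-0.23,-0.0244,0,0,0,1],[0.1266,-0.23,-0.0244,0,0,0,1],[0.1266,-0.23,-0.0244,0,0,0,1]]])

```text
clock: 1.85
ee_pos: [521.0, -13.9, 130.7]
orientation: [-0.503, 1.512, 0.504]
force: [-0.2, -0.2, 0.7]
gripper_width: 0.002
```

Run:
```python
from h import *
from plant import arm,imaging
s=arm.state(); print(s["clock"],s["ee_pos"],s["orientation"],s["force"])
for n in("side","top"):
    c=imaging.capture(n); np.savez(f"{n}1.npz",**c)
crop(load("top",1),225,110,375,230,5,"pics/tc1.png")
crop(load("side",1),255,130,365,285,5,"pics/sc1.png")
s=arm.state(); print(s["clock"],s["ee_pos"])
```

```text
1.85 [521.01062386 -13.94849729 130.74732869] [-0.50295012  1.51162899  0.50378586] [-0.15728046 -0.21678127  0.66549977]
1.95 [521.87988063 -13.64606215 131.93618762]
```

View pics/tc1.png

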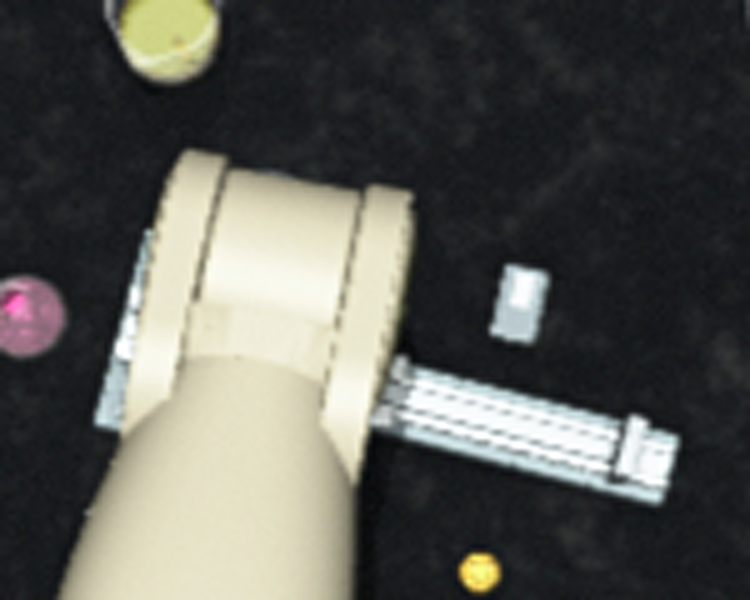

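View pics/sc1.png

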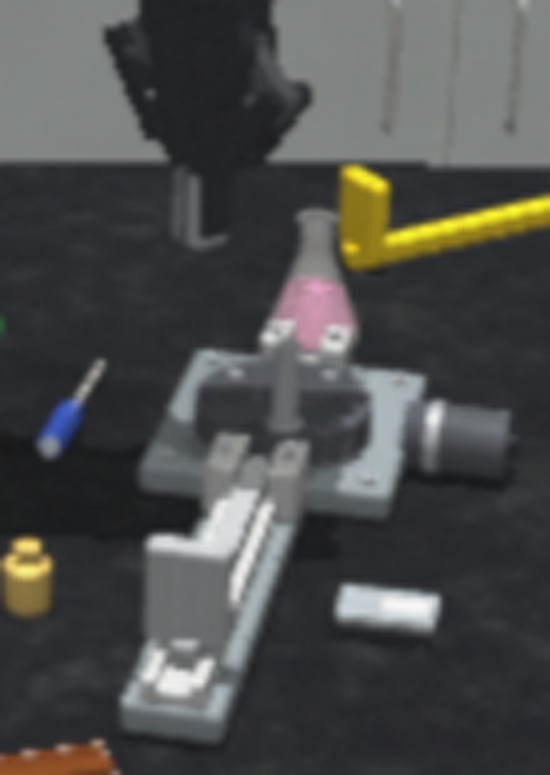

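```bash
cat >> h.py <<'E'
def settle():
    from plant import arm
    s=arm.state(); setcmd(s["ee_pos"],Ro.from_rotvec(s["orientation"])); return s
E
python3 - <<'E'
from h import *
s=settle(); print(s["ee_pos"],s["clock"])
p=np.load("p.npy"); hd=np.radians(36.82)
for z in(130,52): 
    w=L2W(p,[-56,13.5,z])[0]; print(w,row(w,down(hd)))
E
```

```text
[521.87988063 -13.64606215 131.93618762] 1.95
[538.80282759 -45.59177925 130.        ] [0.0025, -0.0446, -0.0071, 0.0002, 0.0003, 0.0003]
[538.80282759 -45.59177925  52.        ] [0.1, -0.0445, -0.0073, 0.0002, 0.0003, 0.0003]
```

Request:
carry_out(rows=[[[0.0025,-0.0446,-0.0072,0,0,0,1],[0.0025,-0.0446,-0.0072,0,0,0,1],[0.05,-0.0446,-0.0072,0,0,0,1],[0.099,-0.0446,-0.0072,0,0,0,1],[0.099,-0.0446,-0.0072,0,0,0,1],[0.099,-0.0446,-0.0072,0,0,0,1]]])

```text
clock: 2.45
ee_pos: [536.4, -45.3, 50.8]
orientation: [-0.503, 1.514, 0.506]
force: [0.2, 0.4, -0.3]
gripper_width: -0.002
```

Run:
```python
from h import *
from plant import arm,imaging
c=imaging.capture("side"); np.savez("side2.npz",**c)
crop(c,255,130,365,285,5,"pics/sc2.png")
s=settle(); print(s["clock"],s["ee_pos"],s["force"],s["qpos"])
p=np.load("p.npy"); hd=np.radians(36.82)
ch=np.array([0.777,-.629])
for d in (0,15,32,50):
    w=L2W(p,[*(np.array([-56,13.5])+ch*d),52])[0]; print(d,w,row(w,down(hd)))
```

```text
2.5 [538.18957996 -45.75533406  52.44646735] [ 1.44813901  0.59349383 -0.00741608] [-2.33542936e-01  3.68076291e-01 -3.39227315e-01  8.63027808e-01
  1.25643551e-04 -8.77397945e-01]
0 [538.80282759 -45.59177925  52.        ] [0.0006, -0.0003, 0.0007, 0.0002, 0.0001, 0.0]
15 [550.80374487 -36.60088195  52.        ] [0.0006, -0.0003, 0.0195, 0.0002, 0.0001, 0.0]
32 [564.40478447 -26.41119834  52.        ] [0.0006, -0.0003, 0.0407, 0.0002, 0.0001, 0.0]
50 [578.80588521 -15.62212158  52.        ] [0.0006, -0.0004, 0.0632, 0.0002, 0.0001, 0.0]
```

View pics/sc2.png

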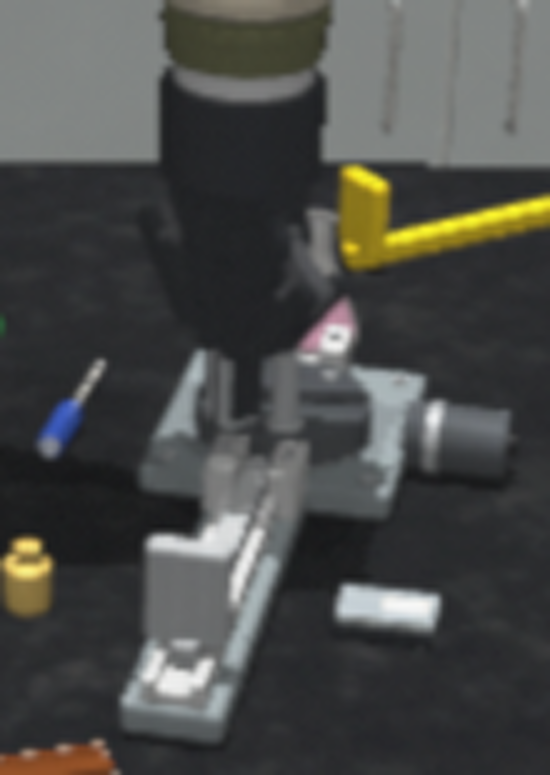

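Request:
carry_out(rows=[[[0,0,0.008,0,0,0,1],[0,0,0.014,0,0,0,1],[0,0,0.018,0,0,0,1],[0,0,0.022,0,0,0,1],[0,0,0.026,0,0,0,1],[0,0,0.03,0,0,0,1],[0,0,0.034,0,0,0,1],[0,0,0.038,0,0,0,1]]])

```text
clock: 3.17
ee_pos: [562.9, -30.5, 52.1]
orientation: [-0.506, 1.513, 0.498]
force: [-2.2, -7.6, 2.9]
gripper_width: -0.001
```

Run:
```python
from h import *
from plant import arm,imaging
c=imaging.capture("side"); np.savez("side3.npz",**c)
crop(c,285,170,345,230,10,"pics/sc3.png")
s=arm.state(); print(s["clock"],s["ee_pos"],s["force"])
```

```text
3.2167 [563.5208934  -29.65989728  52.02689471] [-0.46945067 -3.91483551  0.53717919]
```

View pics/sc3.png

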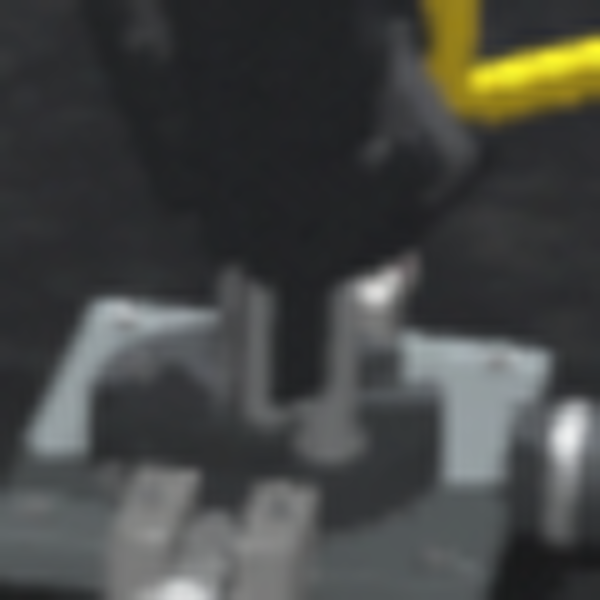

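```bash
cat >> h.py <<'E'
def W2L(p,w):
    d=np.asarray(w)[:2]-p[:2];c,s=np.cos(p[2]),np.sin(p[2]);return np.array([c*d[0]+s*d[1],-s*d[0]+c*d[1]])
E
python3 - <<'E'
from h import *
s=load("side",3);p=np.load("p.npy")
w=ray(s,(330.5)/10-.5+285,(447.5)/10-.5+170,38);print(w,W2L(p,w))
s0=load("side",0)
w=ray(s0,(287)/5-.5+255,(272)/5-.5+160,38);print(w,W2L(p,w))
tcp=[563.5,-29.7];print(W2L(p,tcp))
s=settle();hd=np.radians(36.82)
ch=np.array([0.777,-.629])
for q in ((-18,-10),(-14,-16),(-10,-20)): 
    w=L2W(p,[*q,52])[0]; print(q,w,row(w,down(hd)))
E
```

```text
[577.4878251  -22.59388734  38.        ] [-24.23230844 -18.37861098]
[563.76645003 -20.78539818  38.        ] [-25.83760288  -4.63198242]
[-34.54622526  -6.55578526]
(-18, -10) [570.88967595 -14.50023438  52.        ] [-0.0, 0.0097, 0.0187, -0.0002, -0.0001, 0.0006]
(-14, -16) [577.68627637 -12.09062388  52.        ] [-0.0, 0.007, 0.0273, -0.0002, -0.0001, 0.0006]
(-10, -20) [582.54372122  -9.1914465   52.        ] [-0.0, 0.0063, 0.0344, -0.0002, -0.0001, 0.0006]
```

Run:
```python
from h import *
p=np.load("p.npy");hd=np.radians(36.82)
for q in ((-16,-19.6),(-9.7,-24.1)): 
    w=L2W(p,[*q,52])[0]; print(q,w,row(w,down(hd)))
```

```text
(-16, -19.6) [580.6871895 -14.9109998  52.       ] [0.0, 0.0019, 0.0282, -0.0002, -0.0001, 0.0006]
(-9.7, -24.1) [586.59242515  -9.90418526  52.        ] [-0.0, 0.0025, 0.0379, -0.0002, -0.0001, 0.0006]
```

Request:
carry_out(rows=[[[0,0.0005,0.006,0,0,0,1],[0,0.001,0.011,0,0,0,1],[0,0.001,0.016,0,0,0,1],[0,0.0015,0.021,0,0,0,1],[0,0.002,0.025,0,0,0,1],[0,0.002,0.028,0,0,0,1],[0,0.002,0.028,0,0,0,1]]])

```text
clock: 3.8
ee_pos: [579.8, -13.0, 51.4]
orientation: [-0.504, 1.511, 0.504]
force: [-0.3, -1.2, -0.3]
gripper_width: 0.002
```

Run:
```python
from h import *
from plant import arm,imaging
c=imaging.capture("side"); np.savez("side4.npz",**c)
crop(c,285,170,345,230,10,"pics/sc4.png")
p=np.load("p.npy")
s=arm.state(); print(s["clock"],s["ee_pos"],W2L(p,s["ee_pos"]),s["force"])
```

```text
3.85 [579.69248588 -12.89744946  51.22544435] [-14.2911933 -18.1426737] [-0.12974265  0.69946387 -0.84834971]
```

View pics/sc4.png

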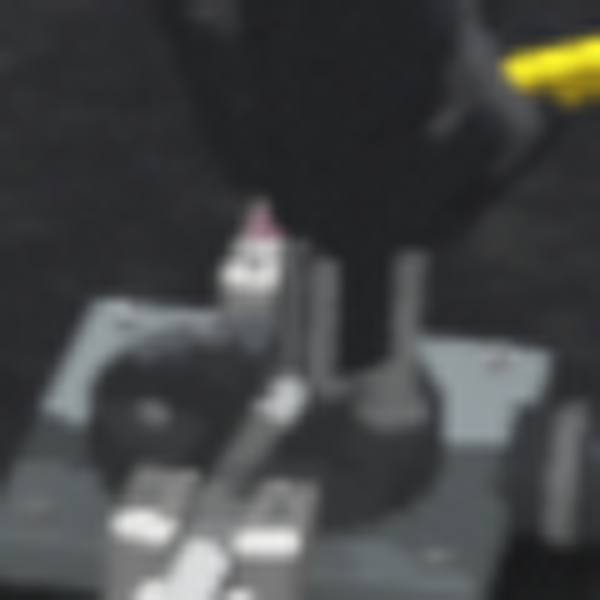

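Run:
```python
from h import *
s=load("side",4);p=np.load("p.npy")
for u,v in((392,418),(380,360),(283,400),(232,470)):
    w=ray(s,(u+.5)/10-.5+285,(v+.5)/10-.5+170,38);print(w,W2L(p,w))
for th in(2.7,2.8,2.9,3.0,3.14):
    q=[-32*np.sin(th),32*np.cos(th),38]
    print(th,[(proj(s,L2W(p,x)[0])-[285,170]+.5)*10 for x in (q,[45*np.cos(th),45*np.sin(th),38],[-45*np.cos(th),-45*np.sin(th),38])])
settle()
```

```text
[594.1316061   -7.03092974  38.        ] [ -5.06868869 -30.70649696]
[594.04700214  25.05598296  38.        ] [ 26.02135922 -22.77012212]
[567.8080154    2.67276732  38.        ] [-2.10377861 -2.80842405]
[552.69532505 -34.72001649  38.        ] [-42.05832715   2.69137061]
2.7 [array([379.93825375, 433.18659432]), array([166.65859999, 460.08335838]), array([375.81705604, 334.12920098])]
2.8 [array([386.72001659, 428.40521073]), array([182.08468767, 465.24114096]), array([360.83074302, 329.46740153])]
2.9 [array([392.33646867, 423.31043027]), array([198.50872975, 469.69975855]), array([345.04912634, 325.46256954])]
3.0 [array([396.73674073, 417.95657683]), array([215.75695234, 473.40737481]), array([328.62039709, 322.14842299])]
3.14 [array([400.78528487, 410.13361474]), array([240.93513514, 477.25542772]), array([304.82364299, 318.72053572])]
```

Request:
carry_out(rows=[[[0,0,0.003,0,0,0,1],[0,0,0.006,0,0,0,1],[0,0,0.0085,0,0,0,1],[0,0,0.0085,0,0,0,1],[0,0,-0.015,0,0,0,1],[-0.06,0,-0.025,0,0,0,1],[-0.11,0,-0.025,0,0,0,1],[-0.11,0,-0.025,0,0,0,1],[-0.11,0,-0.025,0,0,0,1]]])

```text
clock: 4.6
ee_pos: [566.3, -25.5, 142.7]
orientation: [-0.505, 1.504, 0.501]
force: [0.1, -0.0, 0.1]
gripper_width: -0.001
```

Run:
```python
from h import *
from plant import arm,imaging
c=imaging.capture("side"); np.savez("side5.npz",**c)
crop(c,285,170,345,230,10,"pics/sc5.png")
p=np.load("p.npy")
s=settle(); print(s["clock"],s["ee_pos"],W2L(p,s["ee_pos"]),s["force"])
# tab approach: tcp at lock (-275,0)
for z in (140,):
    w=L2W(p,[-275,0,z])[0]; print(w,row(w,down(p[2])))
```

```text
4.65 [564.87329299 -25.24033718 140.42434821] [-29.88607591  -6.79564804] [-0.162709    0.49588696 -0.58479171]
[ 498.2845552  -261.23388924  140.        ] [0.0001, -0.1861, -0.2435, -0.1083, 0.0004, 0.0006]
```

View pics/sc5.png

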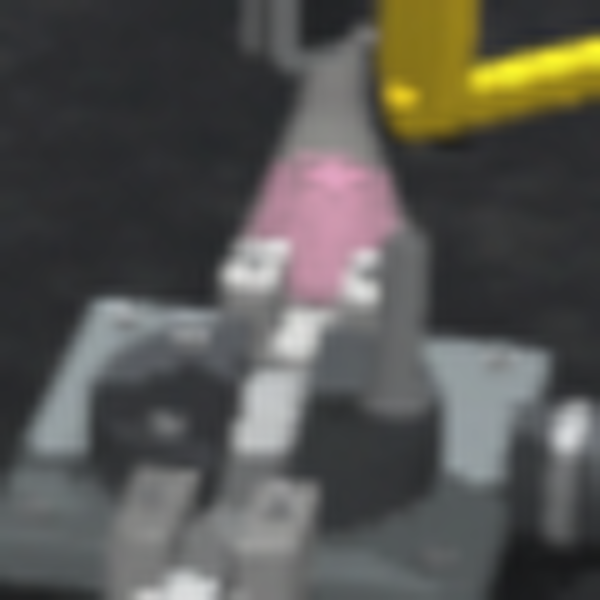

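The slot appears aligned in the side view. I'll move behind the tab at height, which also clears the top view.

Request:
carry_out(rows=[[[0,-0.1861,-0.2435,-0.1083,0,0,1],[0,-0.1861,-0.2435,-0.1083,0,0,1],[0,-0.1861,-0.2435,-0.1083,0,0,1],[0,-0.1861,-0.2435,-0.1083,0,0,1],[0,-0.1861,-0.2435,-0.1083,0,0,1],[0,-0.1861,-0.2435,-0.1083,0,0,1],[0,-0.1861,-0.2435,-0.1083,0,0,1],[0,-0.1861,-0.2435,-0.1083,0,0,1],[0,-0.1861,-0.2435,-0.1083,0,0,1]]])

```text
clock: 5.4
ee_pos: [495.8, -261.2, 137.1]
orientation: [-1.02, 1.317, 1.025]
force: [-0.5, 0.3, -0.6]
gripper_width: 0.007
```

Run:
```python
from h import *
from plant import arm,imaging
for n in("top","side"):
    c=imaging.capture(n); np.savez(n+"6.npz",**c)
crop(load("top",6),235,145,315,215,10,"pics/tc6.png")
crop(load("side",6),255,130,365,285,5,"pics/sc6.png")
p=np.load("p.npy")
s=settle(); print(s["clock"],s["ee_pos"],W2L(p,s["ee_pos"]),s["force"])
```

```text
5.5 [ 496.34685089 -259.85288992  137.74968229] [-274.13533166    2.2168008 ] [-1.34907847  0.0266112  -0.06234461]
```

View pics/tc6.png

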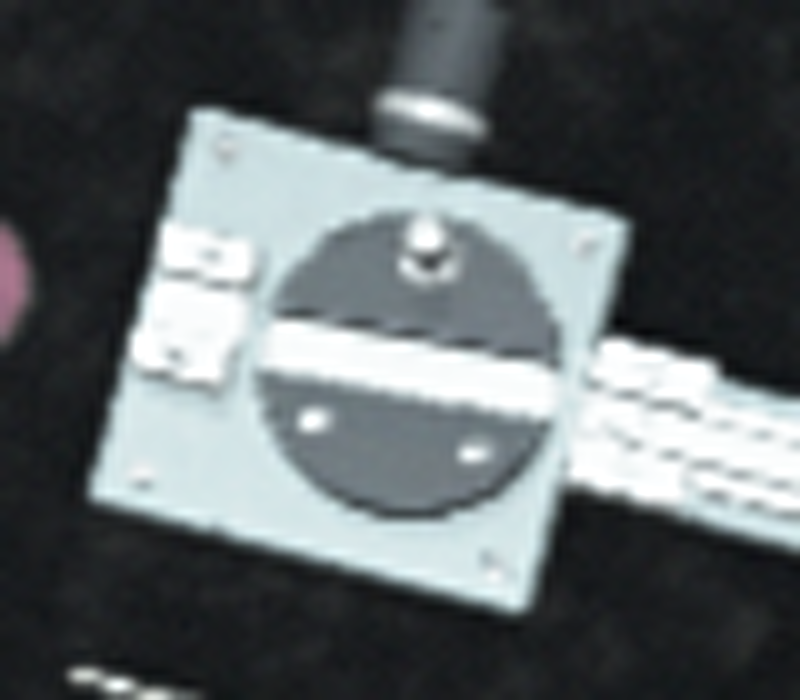

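View pics/sc6.png

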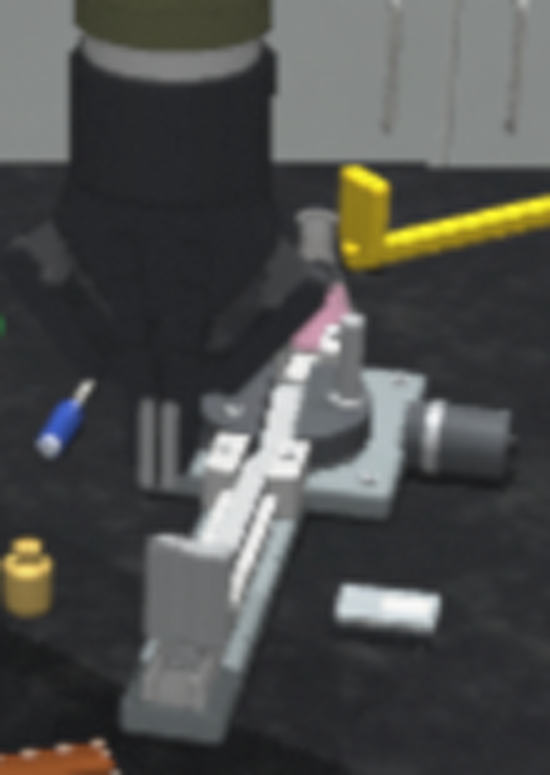

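Run:
```python
from h import *
t=load("top",6);p=np.load("p.npy")
g=t["img"].astype(int).sum(2)
# slot vs dark disc edges by subpixel along columns: 
a=[];b=[]
for x in range(265,289):
    col=g[168:195,x].astype(float)/3
    # bright run around centre
    c0=int(round((345+ (x-263)*1.65)/10))+145-168
    th=190
    # search
    i=c0
    while i>0 and col[i]>th: i-=1
    j=c0
    while j<26 and col[j]>th: j+=1
    a.append((x,168+i+(th-col[i])/(col[i+1]-col[i]))); b.append((x,168+j-(th-col[j])/(col[j-1]-col[j])))
a=np.array(a);b=np.array(b)
for e in(a,b):
    k=np.polyfit(e[:,0],e[:,1],1); r=e[:,1]-np.polyval(k,e[:,0])
    m=abs(r)<.6; k=np.polyfit(e[m,0],e[m,1],1)
    w=[ray(t,x,np.polyval(k,x),38) for x in(266,288)]; d=w[0]-w[1]
    print(k,np.round(r,1),"slot heading",np.arctan2(d[1],d[0]),[W2L(p,q) for q in w])
u=lambda x,y:((x+.5)/10-.5+235,(y+.5)/10-.5+145)
def hdg(a,b,z):
    d=ray(t,*u(*a),z)-ray(t,*u(*b),z); return np.arctan2(d[1],d[0])
print(hdg((195,107),(630,215),18),hdg((90,497),(530,612),18), hdg((300,422),(300,422),18) )
for z,c in((84,(425,232)),(38,(430,262))): print(W2L(p,ray(t,*u(*c),z)))
```

```text
[  0.18117639 128.80596582] [-0.1 -0.2 -0.1  0.   0.   0.  -0.   0.1  0.2  0.1  0.  -0.1 -0.2  0.1
  0.2  0.1  0.  -0.1 -0.1  0.2  0.2 -0.  -0.1 -0.2] slot heading 1.3978141942714377 [array([30.2181881 , -4.16328287]), array([-35.68221685,  -9.06965367])]
[  0.18343006 133.49168642] [-0.  -0.   0.1 -0.1 -0.  -0.   0.   0.1 -0.1  0.1  0.1 -0.   0.2  0.
  0.2  0.  -0.3 -0.2  0.1 -0.1  0.1  0.1 -0.2  0.1] slot heading 1.395787720966106 [array([26.19762527, 11.05106237]), array([-39.6797218 ,   6.28062686])]
1.3325131881439893 1.3219231273266179 0.0
[  2.9975194  -32.28340745]
[  1.91850955 -30.80084322]
```

The slot is at heading 1.397 against the lock axis at 1.325. That's about 0.07 rad too far: inside the capture range but outside the free range. I'll nudge the pin back from the +x side.

Run:
```python
from h import *
p=np.load("p.npy")
p[2]=1.326; np.save("p.npy",p)
for q in ([34,-32,140],[34,-32,52]):
    w=L2W(p,q)[0]; print(w,row(w,down(p[2])))
```

```text
[604.8861714   30.63086872 140.        ] [-0.0023, -0.0427, 0.3853, -0.0004, 0.0002, -0.0003]
[604.8861714   30.63086872  52.        ] [0.1077, -0.0429, 0.3851, -0.0004, 0.0002, -0.0003]
```

Request:
carry_out(rows=[[[-0.003,-0.043,0.3852,0,0,0,1],[-0.003,-0.043,0.3852,0,0,0,1],[-0.003,-0.043,0.3852,0,0,0,1],[-0.003,-0.043,0.3852,0,0,0,1],[-0.003,-0.043,0.3852,0,0,0,1],[-0.003,-0.043,0.3852,0,0,0,1],[-0.003,-0.043,0.3852,0,0,0,1],[-0.003,-0.043,0.3852,0,0,0,1],[-0.003,-0.043,0.3852,0,0,0,1],[-0.003,-0.043,0.3852,0,0,0,1],[-0.003,-0.043,0.3852,0,0,0,1]]])

```text
clock: 6.42
ee_pos: [604.7, 29.9, 140.9]
orientation: [-1.026, 1.316, 1.027]
force: [0.3, 0.5, -0.9]
gripper_width: -0.006
```

Run:
```python
from h import *
p=np.load("p.npy")
s=settle(); print(s["clock"],s["ee_pos"],W2L(p,s["ee_pos"]),s["force"])
for q in ([32,-32,52],[24,-32,52]):
    w=L2W(p,q)[0]; print(w,row(w,down(p[2])))
```

```text
6.4167 [604.69357797  29.93435812 140.94799381] [ 33.27757798 -31.98195384] [ 0.3077325   0.45209813 -0.93544899]
[604.40145395  28.69049531  52.        ] [0.1112, -0.0001, -0.0016, -0.0002, -0.0, -0.0001]
[602.46258412  20.92900165  52.        ] [0.1112, -0.0001, -0.0116, -0.0002, -0.0, -0.0001]
```

Request:
carry_out(rows=[[[0.05,0,-0.001,0,0,0,1],[0.1,0,-0.001,0,0,0,1],[0.111,0,-0.0015,0,0,0,1],[0.111,0,-0.0016,0,0,0,1],[0.111,0,-0.0116,0,0,0,1],[0.111,0,-0.0116,0,0,0,1],[0.111,0,-0.0116,0,0,0,1]]])

```text
clock: 7.0
ee_pos: [604.9, 18.9, 55.1]
orientation: [-1.026, 1.314, 1.021]
force: [-0.1, 0.5, 0.2]
gripper_width: 0.003
```

Run:
```python
from h import *
from plant import arm,imaging
c=imaging.capture("side"); np.savez("side7.npz",**c)
crop(c,285,170,345,230,10,"pics/sc7.png")
p=np.load("p.npy")
s=settle(); print(s["clock"],s["ee_pos"],W2L(p,s["ee_pos"]),s["force"])
```

```text
7.05 [604.80490932  19.22119889  54.91386384] [ 22.91079542 -34.68639368] [0.04242918 0.33419237 0.03455242]
```

View pics/sc7.png

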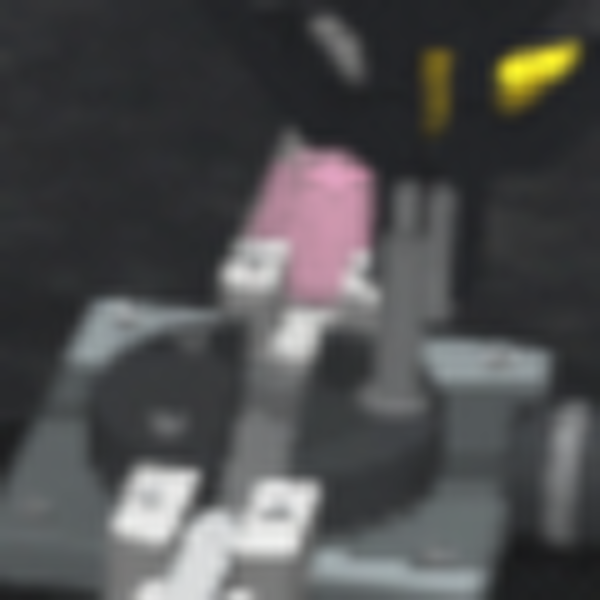

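Request:
carry_out(rows=[[[0.002,0.001,-0.002,0,0,0,1],[0.002,0.001,-0.004,0,0,0,1],[0.002,0.001,-0.006,0,0,0,1],[0.002,0.001,-0.007,0,0,0,1],[0.002,0.001,-0.008,0,0,0,1],[0.002,0.001,-0.008,0,0,0,1],[0.002,0.001,-0.008,0,0,0,1]]])

```text
clock: 7.63
ee_pos: [601.2, 14.1, 51.1]
orientation: [-1.025, 1.315, 1.025]
force: [1.7, 2.1, 1.3]
gripper_width: -0.003
```

Run:
```python
from h import *
from plant import arm
p=np.load("p.npy")
s=settle(); print(s["clock"],s["ee_pos"],W2L(p,s["ee_pos"]),s["force"])
```

```text
7.6333 [601.19071735  14.13805564  51.11950309] [ 17.10326644 -32.41189681] [1.72020326 2.06556271 1.34255097]
```

Request:
carry_out(rows=[[[0,0,-0.001,0,0,0,1],[0,0,-0.002,0,0,0,1],[0,0,-0.003,0,0,0,1],[0,0,-0.003,0,0,0,1],[0,0,-0.003,0,0,0,1]]])

```text
clock: 8.05
ee_pos: [600.1, 11.5, 50.7]
orientation: [-1.025, 1.316, 1.025]
force: [2.0, 2.2, 1.2]
gripper_width: -0.003
```

Run:
```python
from h import *
from plant import arm,imaging
p=np.load("p.npy")
c=imaging.capture("side"); np.savez("side8.npz",**c)
crop(c,285,170,345,230,10,"pics/sc8.png")
s=settle(); print(s["clock"],s["ee_pos"],W2L(p,s["ee_pos"]),s["force"])
```

```text
8.1 [600.00130506  11.50767137  50.71858292] [ 14.26303813 -31.8954414 ] [ 2.2284063   1.01140747 -1.27228821]
```

View pics/sc8.png

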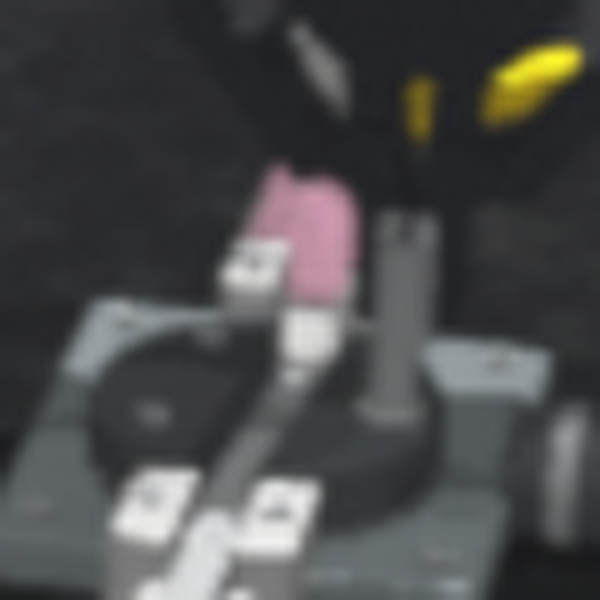

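Request:
carry_out(rows=[[[0,0,0.012,0,0,0,1],[0,0,0.02,0,0,0,1],[-0.03,0,0.02,0,0,0,1],[-0.08,0,0.02,0,0,0,1],[-0.112,0,0.02,0,0,0,1],[-0.112,0,0.02,0,0,0,1],[-0.112,0,0.02,0,0,0,1]]])

```text
clock: 8.68
ee_pos: [605.0, 27.5, 142.2]
orientation: [-1.027, 1.314, 1.023]
force: [0.1, 0.5, -0.9]
gripper_width: -0.002
```

Run:
```python
from h import *
p=np.load("p.npy")
s=settle(); print(s["clock"],s["ee_pos"],W2L(p,s["ee_pos"]),s["force"])
w=L2W(p,[-275,0,140])[0]; print(w,row(w,down(p[2])))
```

```text
8.6833 [605.02271547  27.52013815 142.21984727] [ 31.0151032  -32.88638594] [ 0.08788483  0.49741923 -0.91350651]
[ 498.95134959 -261.40134445  140.        ] [0.0026, 0.0403, -0.3826, -0.0003, 0.0, 0.0005]
```

Request:
carry_out(rows=[[[0.002,0.0403,-0.3826,0,0,0,1],[0.002,0.0403,-0.3826,0,0,0,1],[0.002,0.0403,-0.3826,0,0,0,1],[0.002,0.0403,-0.3826,0,0,0,1],[0.002,0.0403,-0.3826,0,0,0,1],[0.002,0.0403,-0.3826,0,0,0,1],[0.002,0.0403,-0.3826,0,0,0,1],[0.002,0.0403,-0.3826,0,0,0,1],[0.002,0.0403,-0.3826,0,0,0,1],[0.002,0.0403,-0.3826,0,0,0,1],[0.002,0.0403,-0.3826,0,0,0,1]]])

```text
clock: 9.6
ee_pos: [497.2, -260.3, 137.6]
orientation: [-1.023, 1.316, 1.028]
force: [0.2, -0.1, -0.5]
gripper_width: -0.001
```

Run:
```python
from h import *
from plant import arm,imaging
for n in("top",):
    c=imaging.capture(n); np.savez(n+"9.npz",**c)
crop(load("top",9),235,145,315,215,10,"pics/tc9.png")
p=np.load("p.npy")
s=settle(); print(s["clock"],s["ee_pos"],W2L(p,s["ee_pos"]),s["force"])
t=load("top",9)
g=t["img"].astype(int).sum(2)
a=[];b=[]
for x in range(266,288):
    col=g[160:200,x].astype(float)/3
    c0=int(round(181.7+(x-276)*.24))-160; th=190
    i=c0
    while i>0 and col[i]>th: i-=1
    j=c0
    while j<38 and col[j]>th: j+=1
    a.append((x,160+i+(th-col[i])/(col[i+1]-col[i]))); b.append((x,160+j-(th-col[j])/(col[j-1]-col[j])))
for e in(np.array(a),np.array(b)):
    k=np.polyfit(e[:,0],e[:,1],1); r=e[:,1]-np.polyval(k,e[:,0])
    w=[ray(t,x,np.polyval(k,x),38) for x in(266,288)]; d=w[0]-w[1]
    print(k,np.round(r,1),"slot heading",np.arctan2(d[1],d[0]))
```

```text
9.65 [ 497.64211901 -260.09038576  137.91574739] [-274.04542877    1.58792038] [ 0.51360922 -0.51715601 -0.60478004]
[ 0.37986259 73.88976502] [-0.2  0.  -0.   0.2  0.1 -0.1  0.1 -0.  -0.3  0.  -0.   0.2  0.1 -0.1
  0.1  0.1 -0.1  0.  -0.1  0.2  0.1 -0.2] slot heading 1.2129136731418357
[ 0.37760654 80.16444756] [-0.  -0.1  0.1  0.1 -0.2 -0.2 -0.2  0.2  0.2  0.1  0.1  0.  -0.3 -0.1
  0.   0.3  0.2  0.   0.1  0.1 -0.3 -0.2] slot heading 1.2152186026741716
```

View pics/tc9.png

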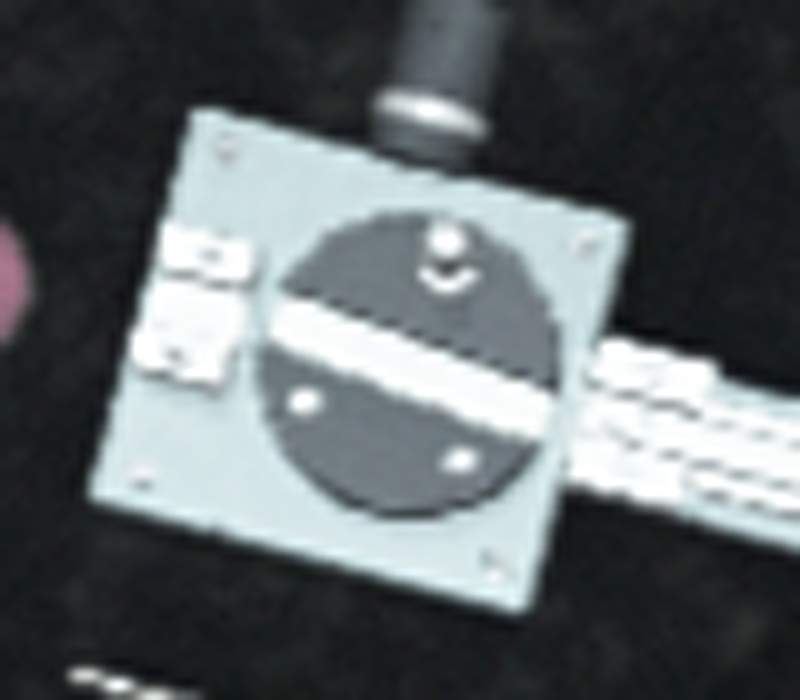

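Now at -0.11 rad, so I over-corrected; that gives the finger-to-pin contact offset as about 16 mm. I'll nudge from the -x side, using the offset measured on that side.

Run:
```python
from h import *
p=np.load("p.npy")
for q in ([-34,-32,140],[-34,-32,52]):
    w=L2W(p,q)[0]; print(w,row(w,down(p[2])))
```

```text
[588.40577785 -35.34182736 140.        ] [-0.0023, -0.0416, 0.3001, -0.0002, 0.0002, -0.0003]
[588.40577785 -35.34182736  52.        ] [0.1077, -0.0418, 0.3, -0.0002, 0.0002, -0.0003]
```

Request:
carry_out(rows=[[[-0.0023,-0.0416,0.3,0,0,0,1],[-0.0023,-0.0416,0.3,0,0,0,1],[-0.0023,-0.0416,0.3,0,0,0,1],[-0.0023,-0.0416,0.3,0,0,0,1],[-0.0023,-0.0416,0.3,0,0,0,1],[-0.0023,-0.0416,0.3,0,0,0,1],[-0.0023,-0.0416,0.3,0,0,0,1],[-0.0023,-0.0416,0.3,0,0,0,1],[0.05,-0.0416,0.3,0,0,0,1],[0.107,-0.0416,0.3,0,0,0,1],[0.107,-0.0416,0.3,0,0,0,1],[0.107,-0.0416,0.3,0,0,0,1]]])

```text
clock: 10.65
ee_pos: [585.4, -36.8, 50.6]
orientation: [-1.021, 1.322, 1.03]
force: [1.3, 0.4, 0.4]
gripper_width: 0.0
```

Request:
carry_out(rows=[[[0,0,0,0,0,0,1],[0,0,0,0,0,0,1],[0,0,0,0,0,0,1]]])

```text
clock: 10.9
ee_pos: [590.8, -37.8, 56.0]
orientation: [-1.027, 1.313, 1.021]
force: [0.3, 0.0, 0.3]
gripper_width: -0.001
```

Run:
```python
from h import *
p=np.load("p.npy")
s=settle(); print(s["clock"],s["ee_pos"],W2L(p,s["ee_pos"]),s["force"])
for q in ([-25,-32,52],[-20,-32,52],[-14.8,-32,52]):
    w=L2W(p,q)[0]; print(w,row(w,down(p[2])))
```

```text
10.9 [590.8375475  -37.84445025  55.95527834] [-35.83865085 -34.96580309] [0.27365147 0.00958387 0.30142434]
[590.58700641 -26.610147    52.        ] [0.0049, 0.0038, 0.0135, -0.0005, 0.0, 0.0007]
[591.79880005 -21.75921346  52.        ] [0.0049, 0.0038, 0.0198, -0.0005, 0.0, 0.0007]
[593.05906544 -16.71424259  52.        ] [0.0049, 0.0038, 0.0263, -0.0005, 0.0, 0.0007]
```

Request:
carry_out(rows=[[[0.004,0.003,0.006,0,0,0,1],[0.005,0.0038,0.012,0,0,0,1],[0.005,0.0038,0.016,0,0,0,1],[0.005,0.0038,0.017,0,0,0,1],[0.005,0.0038,0.017,0,0,0,1],[0.005,0.0038,0.017,0,0,0,1],[0.005,0.0038,0.017,0,0,0,1]]])

```text
clock: 11.48
ee_pos: [589.3, -23.2, 49.3]
orientation: [-1.025, 1.316, 1.025]
force: [-0.3, 0.7, -0.3]
gripper_width: -0.001
```

Run:
```python
from h import *
p=np.load("p.npy")
s=settle(); print(s["clock"],s["ee_pos"],W2L(p,s["ee_pos"]),s["force"],s["qvel"])
for q in ([-20,-32,52],[-17,-32,52],[-14.8,-32,52]):
    w=L2W(p,q)[0]; print(w,row(w,down(p[2])))
```

```text
11.4833 [589.28756385 -23.17049325  49.26178502] [-21.9778249  -29.90566799] [-0.27740724  0.70275974 -0.33527463] [-0.00226247  0.00068924 -0.00111125  0.00030455 -0.00054064 -0.00054016]
[591.79880005 -21.75921346  52.        ] [-0.0034, -0.0026, 0.0025, -0.0004, 0.0, -0.0]
[592.52587624 -18.84865334  52.        ] [-0.0034, -0.0026, 0.0062, -0.0004, 0.0, -0.0]
[593.05906544 -16.71424259  52.        ] [-0.0034, -0.0026, 0.009, -0.0004, 0.0, -0.0]
```

Request:
carry_out(rows=[[[-0.003,-0.0025,0.001,0,0,0,1],[-0.003,-0.0025,0.002,0,0,0,1],[-0.003,-0.0025,0.003,0,0,0,1],[-0.003,-0.0025,0.004,0,0,0,1],[-0.003,-0.0025,0.004,0,0,0,1],[-0.003,-0.0025,0.004,0,0,0,1]]])

```text
clock: 11.98
ee_pos: [592.4, -21.1, 51.9]
orientation: [-1.026, 1.316, 1.024]
force: [0.6, -4.1, 1.6]
gripper_width: 0.001
```

Run:
```python
from h import *
p=np.load("p.npy")
s=settle(); print(s["clock"],s["ee_pos"],W2L(p,s["ee_pos"]),s["force"])
```

```text
11.9833 [592.37949516 -21.12896348  51.89962223] [-19.24780332 -32.4106361 ] [ 0.63975824 -4.11923064  1.56314484]
```

Request:
carry_out(rows=[[[0,0,0.001,0,0,0,1],[0,0,0.002,0,0,0,1],[0,0,0.003,0,0,0,1],[0,0,0.0035,0,0,0,1],[0,0,0.0035,0,0,0,1],[0,0,0.0035,0,0,0,1]]])

```text
clock: 12.48
ee_pos: [592.8, -17.8, 51.7]
orientation: [-1.025, 1.316, 1.025]
force: [1.6, -3.3, 0.2]
gripper_width: 0.003
```

Run:
```python
from h import *
p=np.load("p.npy")
s=settle(); print(s["clock"],s["ee_pos"],W2L(p,s["ee_pos"]),s["force"])
```

```text
12.4833 [592.75348183 -17.78991417  51.68786899] [-15.91766313 -31.96422524] [ 1.57594152 -3.29901116  0.20442161]
```

Retreat straight back, then up, and go to the tab.

Request:
carry_out(rows=[[[0,0,-0.012,0,0,0,1],[0,0,-0.02,0,0,0,1],[-0.04,0,-0.02,0,0,0,1],[-0.09,0,-0.02,0,0,0,1],[-0.11,0,-0.03,0,0,0,1],[-0.11,0.042,-0.322,0,0,0,1],[-0.11,0.042,-0.322,0,0,0,1],[-0.11,0.042,-0.322,0,0,0,1],[-0.11,0.042,-0.322,0,0,0,1],[-0.11,0.042,-0.322,0,0,0,1],[-0.11,0.042,-0.322,0,0,0,1],[-0.11,0.042,-0.322,0,0,0,1]]])

```text
clock: 13.48
ee_pos: [494.5, -264.0, 139.4]
orientation: [-1.02, 1.319, 1.02]
force: [1.3, -0.1, -0.4]
gripper_width: -0.004
```

```bash
cat > slot.py <<'E'
from h import *
def slot(t):
    g=t["img"].astype(int).sum(2); a=[];b=[]
    for x in range(266,288):
        col=g[160:200,x].astype(float)/3
        c0=int(round(181.7+(x-276)*.24))-160; th=190
        i=c0
        while i>0 and col[i]>th: i-=1
        j=c0
        while j<38 and col[j]>th: j+=1
        a.append((x,160+i+(th-col[i])/(col[i+1]-col[i]))); b.append((x,160+j-(th-col[j])/(col[j-1]-col[j])))
    for e in(np.array(a),np.array(b)):
        k=np.polyfit(e[:,0],e[:,1],1); r=e[:,1]-np.polyval(k,e[:,0])
        w=[ray(t,x,np.polyval(k,x),38) for x in(266,288)]; d=w[0]-w[1]
        print(abs(r).max(),"slot heading",np.arctan2(d[1],d[0]))
E
python3 - <<'E'
from slot import *
from plant import arm,imaging
c=imaging.capture("top"); np.savez("top10.npz",**c)
crop(c,225,130,375,230,5,"pics/tc10.png")
slot(load("top",10))
p=np.load("p.npy")
s=settle(); print(s["clock"],s["ee_pos"],W2L(p,s["ee_pos"]),s["force"])
E
```

```text
0.2202282558177444 slot heading 1.3259477251271325
0.39689291823111716 slot heading 1.3280831966223468
13.5333 [ 495.27837029 -261.70867252  139.33661276] [-276.1883442     3.48899205] [-0.00218619 -0.54452345 -0.54904664]
```

View pics/tc10.png

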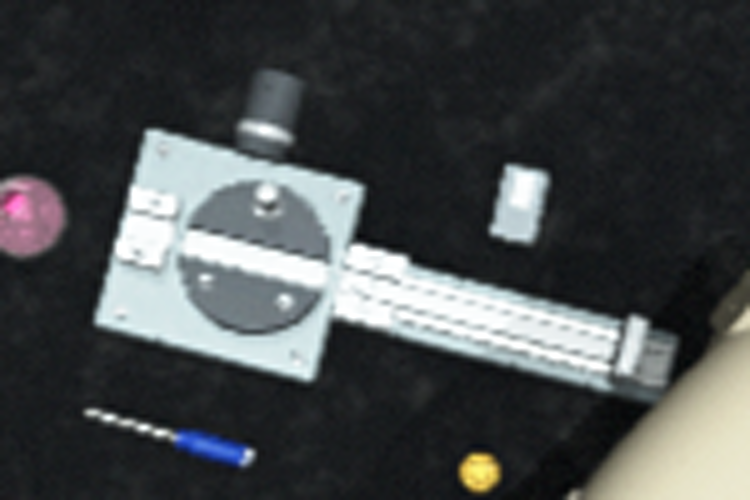

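Slot heading is 1.327 against the axis at 1.326, so it's aligned. Next I'll lower the fingers behind the tab.

Run:
```python
from h import *
p=np.load("p.npy")
for q in ([-266,0,139],[-266,0,47]):
    w=L2W(p,q)[0]; print(w,row(w,down(p[2])))
```

```text
[ 501.13257814 -252.66966408  139.        ] [0.0004, -0.0043, 0.0128, -0.0012, 0.0002, -0.0001]
[ 501.13257814 -252.66966408   47.        ] [0.1154, -0.0044, 0.0126, -0.0012, 0.0002, -0.0001]
```

Request:
carry_out(rows=[[[0,-0.0043,0.0127,0,0,0,1],[0.04,-0.0043,0.0127,0,0,0,1],[0.08,-0.0043,0.0127,0,0,0,1],[0.1,-0.0043,0.0127,0,0,0,1],[0.11,-0.0043,0.0127,0,0,0,1],[0.11,-0.0043,0.0127,0,0,0,1],[0.11,-0.0043,0.0127,0,0,0,1],[0.11,-0.0043,0.0127,0,0,0,1]]])

```text
clock: 14.2
ee_pos: [504.2, -250.2, 53.1]
orientation: [-1.027, 1.315, 1.024]
force: [-0.4, -0.5, 0.0]
gripper_width: -0.001
```

Run:
```python
from h import *
from plant import imaging
c=imaging.capture("side"); np.savez("side11.npz",**c)
crop(c,255,150,365,285,5,"pics/sc11.png")
p=np.load("p.npy")
s=settle(); print(s["clock"],s["ee_pos"],W2L(p,s["ee_pos"]),s["force"])
for q in ([-245,0,47],[-220,0,47]):
    w=L2W(p,q)[0]; print(w,row(w,down(p[2])))
```

```text
14.25 [ 504.21784439 -250.54822946   53.24261405] [-263.19407113   -2.4791361 ] [-0.81128791  0.02862299  0.38715326]
[ 506.22211145 -232.29574323   47.        ] [0.0078, 0.0032, 0.0227, -0.0003, -0.0001, 0.0004]
[ 512.28107967 -208.04107556   47.        ] [0.0078, 0.0032, 0.054, -0.0003, -0.0001, 0.0004]
```

View pics/sc11.png

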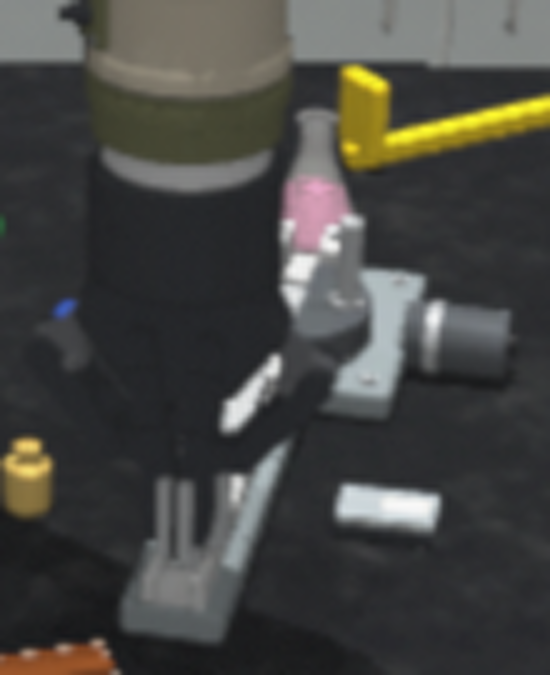

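Request:
carry_out(rows=[[[0.004,0.0015,0.01,0,0,0,1],[0.006,0.003,0.018,0,0,0,1],[0.006,0.003,0.023,0,0,0,1],[0.006,0.003,0.027,0,0,0,1],[0.006,0.003,0.032,0,0,0,1],[0.006,0.003,0.037,0,0,0,1],[0.006,0.003,0.042,0,0,0,1],[0.006,0.003,0.047,0,0,0,1],[0.006,0.003,0.052,0,0,0,1]]])

```text
clock: 15.0
ee_pos: [511.0, -209.5, 47.0]
orientation: [-1.025, 1.316, 1.024]
force: [-0.6, -1.7, 0.3]
gripper_width: -0.0
```

Run:
```python
from h import *
from plant import imaging
c=imaging.capture("side"); np.savez("side12.npz",**c)
crop(c,255,150,365,285,5,"pics/sc12.png")
p=np.load("p.npy")
s=settle(); print(s["clock"],s["ee_pos"],W2L(p,s["ee_pos"]),s["force"],s["torque"])
for q in ([-190,0,47],[-160,0,47],[-130,0,47]):
    w=L2W(p,q)[0]; print(w,row(w,down(p[2])))
```

```text
15.05 [ 511.05919474 -208.66375758   47.00524416] [-220.9002523     1.03454409] [ 0.56039777 -0.15856377  1.041957  ] [-0.14272837 -0.00282838  0.0089221 ]
[ 519.55184153 -178.93547434   47.        ] [0.0, -0.0012, 0.0386, -0.0004, 0.0001, 0.0]
[ 526.8226034  -149.82987313   47.        ] [0.0, -0.0011, 0.0761, -0.0004, 0.0001, 0.0]
[ 534.09336526 -120.72427192   47.        ] [0.0001, -0.001, 0.1136, -0.0004, 0.0001, 0.0]
```

View pics/sc12.png

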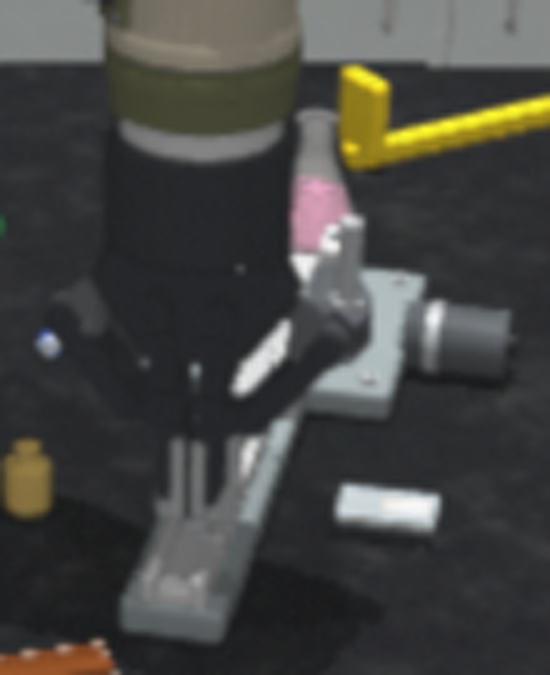

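Request:
carry_out(rows=[[[0,0,0.005,0,0,0,1],[0,0,0.009,0,0,0,1],[0,-0.001,0.013,0,0,0,1],[0,-0.001,0.017,0,0,0,1],[0,-0.001,0.021,0,0,0,1],[0,-0.001,0.025,0,0,0,1],[0,-0.001,0.029,0,0,0,1],[0,-0.001,0.033,0,0,0,1],[0,-0.001,0.037,0,0,0,1],[0,-0.001,0.041,0,0,0,1],[0,-0.001,0.045,0,0,0,1],[0,-0.001,0.049,0,0,0,1]]])

```text
clock: 16.05
ee_pos: [521.3, -171.5, 47.0]
orientation: [-1.025, 1.316, 1.025]
force: [-0.8, -3.6, 2.2]
gripper_width: 0.0
```

Run:
```python
from h import *
from plant import imaging
c=imaging.capture("side"); np.savez("side13.npz",**c)
crop(c,255,150,365,285,5,"pics/sc13.png")
p=np.load("p.npy")
s=settle(); print(s["clock"],s["ee_pos"],W2L(p,s["ee_pos"]),s["force"],s["torque"])
for q in ([-150,0,47],[-120,0,47],[-110,0,47]):
    w=L2W(p,q)[0]; print(w,row(w,down(p[2])))
```

```text
16.1 [ 521.30791416 -170.86542608   46.93610471] [-181.74494692    0.25212832] [-0.16237773 -1.62164461  1.28252019] [-0.33798434 -0.02171796 -0.04607874]
[ 529.24619068 -140.12800606   47.        ] [-0.0001, -0.0002, 0.0397, -0.0004, 0.0001, 0.0]
[ 536.51695255 -111.02240485   47.        ] [-0.0, -0.0001, 0.0772, -0.0004, 0.0001, 0.0]
[ 538.94053983 -101.32053778   47.        ] [-0.0, -0.0001, 0.0897, -0.0004, 0.0001, 0.0]
```

View pics/sc13.png

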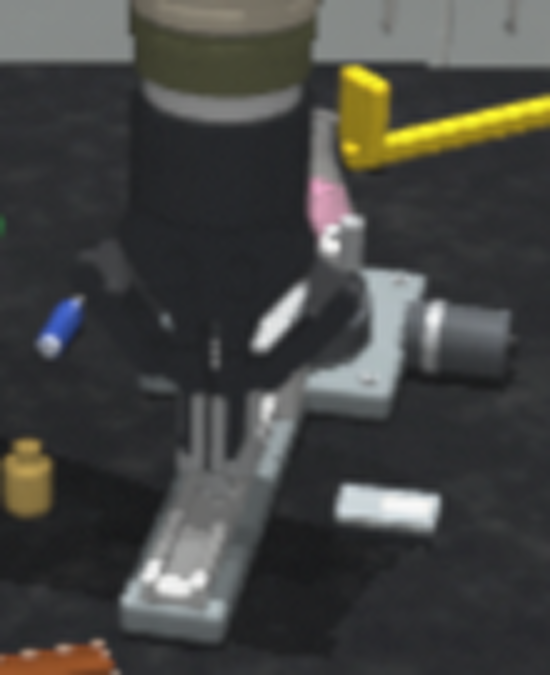

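Request:
carry_out(rows=[[[0,0,0.005,0,0,0,1],[0,0,0.009,0,0,0,1],[0,0,0.013,0,0,0,1],[0,0,0.018,0,0,0,1],[0,0,0.023,0,0,0,1],[0,0,0.028,0,0,0,1],[0,0,0.033,0,0,0,1],[0,0,0.038,0,0,0,1],[0,0,0.043,0,0,0,1],[0,0,0.048,0,0,0,1],[0,0,0.053,0,0,0,1],[0,0,0.058,0,0,0,1]]])

```text
clock: 17.1
ee_pos: [532.5, -126.3, 46.9]
orientation: [-1.025, 1.316, 1.025]
force: [-0.8, -3.5, 3.0]
gripper_width: 0.003
```

Run:
```python
from h import *
p=np.load("p.npy")
s=settle(); print(s["clock"],s["ee_pos"],W2L(p,s["ee_pos"]),s["force"],s["torque"])
for q in ([-120,0,47],[-110,0,47]):
    w=L2W(p,q)[0]; print(w,row(w,down(p[2])))
```

```text
17.1 [ 532.54215652 -126.30287757   46.90432611] [-135.78823802    0.15293832] [-0.7814761  -3.46925168  3.01881854] [-0.64993426  0.22310672 -0.04064512]
[ 536.51695255 -111.02240485   47.        ] [-0.0001, -0.0001, 0.0197, -0.0004, 0.0, -0.0]
[ 538.94053983 -101.32053778   47.        ] [-0.0001, -0.0001, 0.0322, -0.0004, 0.0, -0.0]
```

Request:
carry_out(rows=[[[0,0,0.005,0,0,0,1],[0,0,0.009,0,0,0,1],[0,0,0.013,0,0,0,1],[0,0,0.017,0,0,0,1],[0,0,0.02,0,0,0,1],[0,0,0.023,0,0,0,1],[0,0,0.026,0,0,0,1],[0,0,0.027,0,0,0,1]]])

```text
clock: 17.77
ee_pos: [537.8, -105.4, 46.9]
orientation: [-1.025, 1.316, 1.025]
force: [-0.5, -3.9, 2.4]
gripper_width: -0.001
```

Run:
```python
from h import *
from plant import imaging
c=imaging.capture("side"); np.savez("side14.npz",**c)
crop(c,255,150,365,285,5,"pics/sc14.png")
p=np.load("p.npy")
s=settle(); print(s["clock"],s["ee_pos"],W2L(p,s["ee_pos"]),s["force"],s["torque"])
```

```text
17.8167 [ 537.78203485 -105.33938917   46.84681846] [-114.17980999    0.14996242] [-0.78985963 -2.57384686  1.26927291] [-0.47499348  0.109516   -0.02513452]
```

View pics/sc14.png

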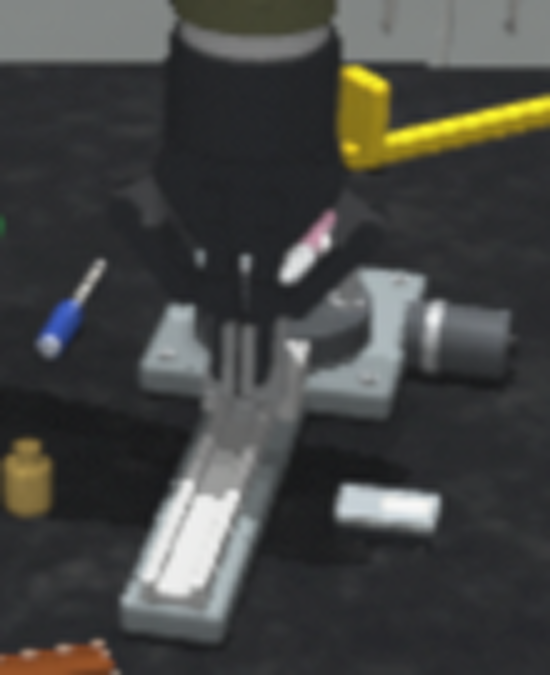

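Request:
carry_out(rows=[[[0,0,0.0015,0,0,0,1],[0,0,0.003,0,0,0,1],[0,0,0.0045,0,0,0,1],[0,0,0.0055,0,0,0,1]]])

```text
clock: 18.15
ee_pos: [538.8, -101.4, 46.9]
orientation: [-1.025, 1.316, 1.025]
force: [-0.2, -3.3, 2.8]
gripper_width: -0.003
```

Request:
carry_out(rows=[[[0,0,0.001,0,0,0,1],[0,0,0.002,0,0,0,1],[0,0,0.003,0,0,0,1]]])

```text
clock: 18.4
ee_pos: [539.0, -101.2, 47.1]
orientation: [-1.027, 1.321, 1.022]
force: [-4.6, -12.1, 5.0]
gripper_width: -0.002
```

Request:
carry_out(rows=[[[0,0,0.0015,0,0,0,1],[0,0,0.003,0,0,0,1],[0,0,0.003,0,0,0,1]]])

```text
clock: 18.65
ee_pos: [539.0, -101.1, 47.3]
orientation: [-1.028, 1.325, 1.019]
force: [-5.2, -16.9, 5.3]
gripper_width: 0.002
```

Hard stop: 17 N with no more travel. I'll retreat and check.

Request:
carry_out(rows=[[[0,0,-0.01,0,0,0,1],[0,0,-0.03,0,0,0,1],[0,0,-0.05,0,0,0,1],[-0.05,0,-0.05,0,0,0,1],[-0.1,0,-0.05,0,0,0,1],[-0.15,0,-0.05,0,0,0,1],[-0.2,0,-0.1,0,0,0,1],[-0.2,0,-0.15,0,0,0,1],[-0.2,0,-0.2,0,0,0,1],[-0.2,0,-0.25,0,0,0,1],[-0.2,0,-0.25,0,0,0,1],[-0.2,0,-0.25,0,0,0,1]]])

```text
clock: 19.65
ee_pos: [490.3, -292.5, 206.1]
orientation: [-1.021, 1.316, 1.023]
force: [-0.4, 1.1, 1.2]
gripper_width: -0.0
```

Run:
```python
from slot import *
from plant import arm,imaging
for n in("top","side"):
    c=imaging.capture(n); np.savez(n+"15.npz",**c); cv2.imwrite(f"pics/{n}15.png",c["img"][:,:,::-1])
crop(load("top",15),225,130,375,230,5,"pics/tc15.png")
crop(load("side",15),255,160,365,285,5,"pics/sc15.png")
p=np.load("p.npy")
s=settle(); print(s["clock"],s["ee_pos"],W2L(p,s["ee_pos"]),s["force"])
t=load("top",15)
for q in([-88,0,80],[-100,-18,80],[-100,18,80],[70,0,36]): print(q,(proj(t,L2W(p,q)[0])-[225,130]+.5)*5)
sd=load("side",15)
for q in([-100,-18,80],[-100,18,80],[70,0,36]): print(q,(proj(sd,L2W(p,q)[0])-[255,160]+.5)*5)
d=cv2.absdiff(load("top",0)["img"],t["img"]).max(2); cv2.imwrite("pics/d15.png",d)
```

```text
19.75 [ 490.75405904 -289.65567276  206.04505199] [-304.39865866    1.10521923] [-1.15954712 -0.41660416  0.21546677]
[-88, 0, 80] [401.95402134 285.37482661]
[-100, -18, 80] [429.91766735 260.43879503]
[-100, 18, 80] [414.47715877 320.73768385]
[70, 0, 36] [140.785449   228.19299807]
[-100, -18, 80] [291.38942775 266.52009304]
[-100, 18, 80] [213.97330102 257.64349923]
[70, 0, 36] [309.91136618 192.39714405]
```

View pics/tc15.png

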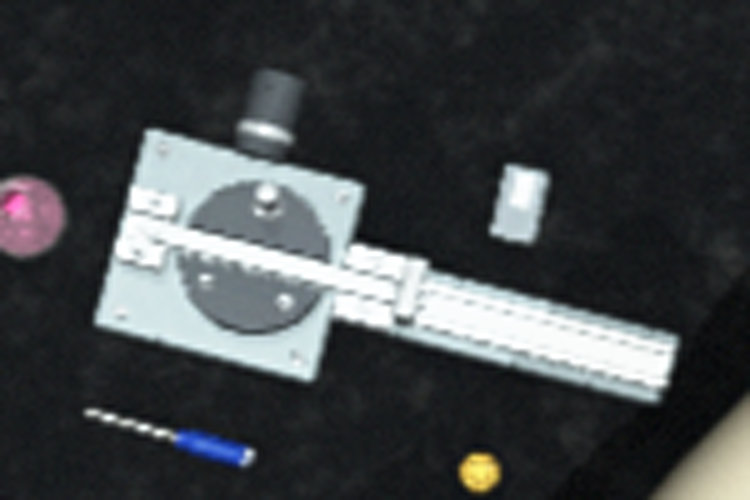

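View pics/sc15.png

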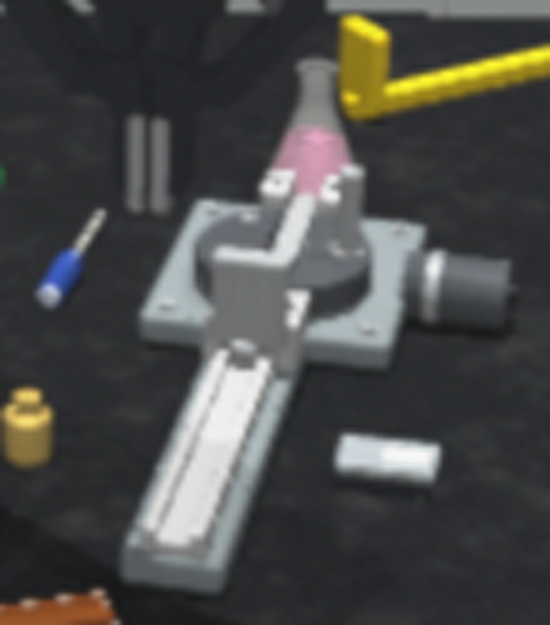

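View pics/d15.png

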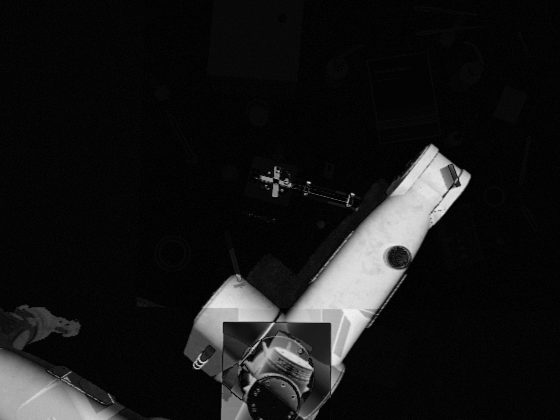

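Run:
```python
from plant import workorder,arm
print(workorder.finish_job(), arm.state()["clock"])
```

```text
the job is handed in; nothing more can be done
the job is handed in; nothing more can be done
```

The shaft is locked: the slot is lined up and the bar is pushed fully home. I handed the job in at about 20 s; it reports no verdict.

**Disc:** I pushed the pin round to the pi position. The first push went about 0.07 rad too far, and the nudge back left it about 0.11 rad short. A third small nudge lined it up, with the slot at 1.326 to 1.328 rad against the bar axis at 1.326. The fitted axis itself is only good to about 0.005 rad.

**Bar:** I only then pushed the bar by its tab, with about 3–4 N of resistance. It came to a hard stop, where the force rose to about 17 N with no further travel.

**Last checks:**
- **Tab and bar:** the tab's rear face is within about a pixel of its fully-home position. The bar lies flat in its channel, through the slot and into the catch.
- **Bystanders:** those next to the drive look unmoved in the top and side pictures. In the last top picture the arm covered the cotton jar, so I did not check it separately.
- **Arm:** it was clear of everything at hand-in.

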